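# Run out the carrier board over the cell and hold it

### The job

Two white carrier boards lie side by side on the grey bench riser. Take the one that has the lidded glass cell (not the open dish) standing in front of it and slide it straight out, flat on the riser without lifting it, until its front edge is level with the upright gauge post, so that its port hole is over the cell. It would tip there by itself, so finish while still holding the board level and still with the gripper, and leave the other board and everything else where they stand.

Things in the scene. Friction and masses are not known exactly. Their poses are not given: they have to be found in the camera images.
- riser: fixed grey bench riser, 240 mm (local x) x 320 mm (local y) and 90 mm high. Origin: centre of its footprint on the bench. The boards slide out over its edge at local y = -160 mm; outward is local -y. The two boards lie side by side along local y, centred about 65 mm either side of its middle
- gauge: fixed upright steel gauge post, 12 mm in diameter and 130 mm high, on a round foot 48 mm in diameter, on the bench beyond the riser's outer edge, on the line between the two boards. Origin: on the post's axis at bench level; its axes are parallel to the riser's
- cell: electrochemical cell: round lidded glass jar, 64 mm in diameter, white lid at 50 to 64 mm height, small studs up to 76 mm high; stands on the bench in front of one of the two boards, about 50 mm nearer the riser than the gauge post, low enough for the board to pass over it. Origin: centre of its underside
- dish: open white porcelain dish, 72 mm in diameter, 32 mm high; stands on the bench in front of the other board. Origin: centre of its underside
- board_near: white plastic carrier board, loose on the riser, 80 mm wide (local x), 300 mm long (y), 10 mm thick, 0.25 to 0.5 kg, balance point about 145 mm behind its front edge. Origin: centre of underside; local -y points to its front end, which pokes out over the riser's edge. A 12 mm steel strip lies along the front edge. Lies at lower local x (nearer the robot)
- board_near_grip (a point): top centre of the grey upright grip block of board_near, 30 mm from its rear end: 20 mm across (board x), 40 mm along (board y), standing 45 mm above the board's upper face; the top is 55 mm above the underside
- board_near_front (a point): middle of the front edge of board_near, 10 mm above its underside
- board_near_port (a point): centre of the 40 mm round port hole of board_near, 50 mm behind its front edge, at its upper face
- board_far: white plastic carrier board, loose on the riser, 80 mm wide (local x), 300 mm long (y), 10 mm thick, 0.25 to 0.5 kg, balance point about 145 mm behind its front edge. Origin: centre of underside; local -y points to its front end, which pokes out over the riser's edge. A 12 mm steel strip lies along the front edge. Lies at higher local x (farther from the robot)
- board_far_grip (a point): top centre of the grey upright grip block of board_far, 30 mm from its rear end: 20 mm across (board x), 40 mm along (board y), standing 45 mm above the board's upper face; the top is 55 mm above the underside
- board_far_front (a point): middle of the front edge of board_far, 10 mm above its underside
- board_far_port (a point): centre of the 40 mm round port hole of board_far, 50 mm behind its front edge, at its upper face
- bottle: bystander: brown glass bottle, 64 mm in diameter, 150 mm high, standing on the bench. Origin: centre of its underside
- beaker: bystander: open glass beaker, 70 mm in diameter, 85 mm high, standing on the bench. Origin: centre of its underside
- pot: bystander: small closed sample jar, 44 mm in diameter, 50 mm high, standing on the bench. Origin: centre of its underside
Things that resemble listed ones, but are neither listed nor needed, are in the scene too. Of the things that look like the gauge, the largest one is meant.

How it is judged:
By the outcome, as a careful person would: the job done as asked, in the order asked, and still so for the second after the job is handed in, while the arm keeps its last pose, push and grip.
It also fails if it takes over 35 s, if anything falls off the work surface, if the arm or the gripper's body presses on something with over 40 N, if the wrist force passes 120 N, or if a joint passes its speed limit or range.

### The arm

A 6-joint arm with a two-finger parallel gripper is mounted at the origin on the work surface. World frame = base frame: x ahead of the robot, y to its left, z up, the work surface at z = 0. Lengths are in m, angles in rad, forces in N, time in s.
With the tool pointing down it reaches from about 0.35 to 0.975 m from the base axis. Payload 4.9 kg.
Tool frame: the origin (TCP) lies on the centre line of the jaws, within the pads' length; the fingertips stand manip.tip_reach ahead of it and the grasp point (between the pads) is the TCP (manip.tip_reach is the distance from the TCP to the fingertips, in m); z points along the fingers, y is the line along which they close (so a half turn about z gives the same grasp; the last joint's range is limited). The gripper opens to 85 mm and grips with 20 to 120 N. Pads are 22 mm wide; open, the fingers measure 114 mm over their backs; the gripper's body (76 mm by 85 mm) begins 54 mm behind the grasp point. The pads swing forward as they close: fully open they stand 13 mm farther back than shut.
Start: joints at [-1.229, 0.053, 1.613, -0, 1.476, -0.119], TCP at [0.278, -0.56, 0.25] pointing down, gripper open.
Joint ranges: [-3.01, 3.01], [-1.01, 2.22], [0.06, 2.58], [-1.02, 4.17], [0.09, 2.62], [-3.14, 3.14]. Speed limits (rad/s): [2.57, 2.57, 3.14, 3.14, 3.14, 3.14].

### API

Orientations are given as a unit quaternion [w, x, y, z].
In Python, from plant import manip gives the robot as it stands. The module is installed in compiled form; this text tells all that it offers.
- The arm moves only by the tool move_arm, never from a script. Its argument "rows" is a list of rows, each a list of 7 numbers: the shift along the tool's x, y, z in cm, then the turn, a rotation vector about the tool's x, y, z in degrees, then the opening, from -1 (shut) to 1 (fully open). In form: [[tx, ty, tz, ax, ay, az, jaw], ...]. A call has 1 to 20 rows; each row shifts and turns the commanded pose from where the row before left it, along the tool's axes as they then stand; what a row does not reach is not made up. A row lasts 1/12 s, in which the tool goes at most 41.7 mm and 7.16 degrees, less where a joint would pass 70% of its speed; a pose out of reach is approached as far as the arm can. A call is refused whole if a number of a shift passes 4.17 or a number of a turn 7.16, either way. A call with a gripper value outside its range is refused whole. The fingers move at their own pace and stop on an object; the grip force is fixed at half the most. Time passes only in rows, so rows that do not move let the fingers close. It gives the time, the measured TCP pose, the force, the opening and the grip force at its end, in the units of the state.
- manip.state(): the state, without advancing time (a new reading comes with each control period).
- manip.grab_frame(name): name is "scene" or "side" or "wrist"; returns a dict with "img" (420x560x3 uint8, blue, green, red), "mtx" (3x3 intrinsics, pixels), "R" (3x3) and "t" (3): a world point X has camera coordinates R X + t. Camera axes: x right, y down, z forward; pixel columns grow to the right and rows downward; lengths in m; the calibration is good to about 2 mm. The wrist camera is an equidistant fisheye: a pixel r from the principal point sees the ray r / f radians off the axis. A picture is of the moment at which its call begins. There is no depth.
- manip.job_done(): hands the job in; it is judged then, once.
The state is a dict: "time": time; "joint_pos": joint angles; "joint_vel": joint speeds; "joint_efforts": joint torques, N m; "tool_pos": TCP position; "tool_rot": TCP orientation; "contact_force": force on the tool from outside, world axes, zero at the start; "ft_torque": the same for the moment, N m; "gripper_width": opening from 0.0 (shut) to 1.0 (fully open); "grasp_force": force on a finger pad.
Only numpy, scipy, OpenCV 4.12 (cv2) and the standard library are available. Lean on these libraries where they do the work, as an engineer would, in place of code of your own. Each camera call takes 0.05 s, during which the arm holds its last target. There are 200 camera calls.

## Working session

There is one attempt and no reset: what is moved stays moved. The work goes in short steps, Python scripts to look and compute and a tool call to move; the robot and the scene stay as the last step left them, time stands still between calls to the robot, and variables do not carry over. Pictures are saved under pics/ and viewed, at most 10 in all, crops included, and the job is handed in when it is done.

Besides the shell and the picture viewer there is one more tool, called after "Request:" as name(argument=value, ...), one argument or row to a line, values as JSON. move_arm: Moves the arm, as the interface text tells. Its arguments: {"type":"object","properties":{"rows":{"type":"array","items":{"type":"array","items":{"type":"number"}}}},"required":["rows"]}

```bash
mkdir -p pics; cat > h.py <<'E'
import numpy as np, cv2, pickle
from plant import manip
def grab(n,tag):
    f=manip.grab_frame(n); cv2.imwrite(f'pics/{tag}.png',f['img']); pickle.dump({k:np.array(f[k]) for k in('img','mtx','R','t')},open(f'{tag}.pkl','wb')); return f
def load(tag): return pickle.load(open(f'{tag}.pkl','rb'))
def ray(f,u,v):
    d=np.linalg.solve(f['mtx'],[u,v,1.]); R=f['R']; return -R.T@f['t'], R.T@d
def onz(f,u,v,z):
    c,d=ray(f,u,v); return c+d*(z-c[2])/d[2]
def proj(f,X):
    p=f['mtx']@(f['R']@np.array(X)+f['t']); return p[:2]/p[2]
E
python3 - <<'E'
from h import *
print(manip.state(), manip.tip_reach)
for n in('scene','side'):
    f=grab(n,n+'0'); print(n,-f['R'].T@f['t'],f['R'][2])
E
```

```text
{'time': 0.0, 'joint_pos': array([-1.22899438e+00,  5.33372616e-02,  1.61431054e+00,  2.63383960e-05,
        1.47597473e+00, -1.18983715e-01]), 'joint_vel': array([ 1.21990328e-05, -8.99534086e-04,  7.57955358e-04,  1.77870294e-03,
        2.21473501e-04,  1.74673393e-03]), 'joint_efforts': array([-2.36122207e-03, -3.93689311e+01, -3.70171666e+01, -2.30920614e-04,
        6.98844626e-03, -1.61411950e-06]), 'tool_pos': array([ 0.27772602, -0.55925283,  0.24906523]), 'tool_rot': array([-1.01010496e-03,  9.73576549e-01,  2.28358650e-01, -9.98122773e-05]), 'contact_force': array([ 0.7780115 ,  0.37767159, -0.2922504 ]), 'ft_torque': array([-0.0041598 ,  0.01350437, -0.00151845]), 'grasp_force': 0.0, 'gripper_width': 1.000481251009954} 0.019
scene [ 1.27754723 -0.12141815  0.73100187] [-0.76647647  0.20625315 -0.60825444]
side [ 0.11226071 -0.98254344  0.75737385] [ 0.30176042  0.81000833 -0.50281921]
```

View pics/scene0.png

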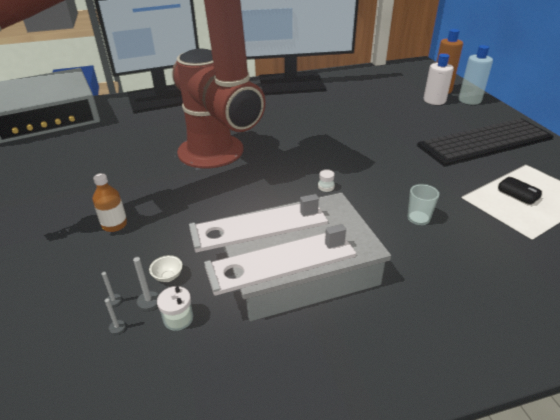

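View pics/side0.png

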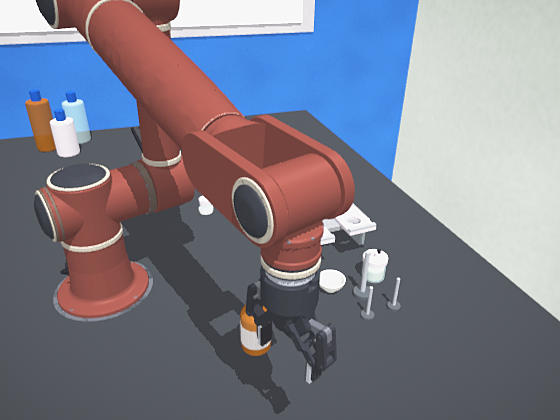

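The scene view shows two boards with grips at (310,205) and (335,235). The open dish (166,270) is in front of the upper, near board, and the lidded cell with studs (176,308) is in front of the lower, far board. There are three gauge-like posts, at (145,282), (110,288) and (115,315). The one at (145,282) is the largest and lies between the boards, so it fits the description. I'll confirm this in a crop.

```bash
python3 - <<'E'
from h import *
f=load('scene0'); im=f['img']
cv2.imwrite('pics/crop1.png',cv2.resize(im[185:345,92:392],None,fx=2.66,fy=2.66,interpolation=cv2.INTER_CUBIC))
hsv=cv2.cvtColor(im,cv2.COLOR_BGR2HSV)
for p in [(280,258),(230,272),(211,272),(335,236),(360,230),(300,285),(145,280),(310,205),(193,235),(240,290)]: print(p,im[p[1],p[0]],hsv[p[1],p[0]])
E
```

```text
(280, 258) [219 221 228] [  7  10 228]
(230, 272) [74 74 78] [ 0 13 78]
(211, 272) [180 184 184] [ 30   6 184]
(335, 236) [102 102 105] [  0   7 105]
(360, 230) [161 164 164] [ 30   5 164]
(300, 285) [107 111 110] [ 38   9 111]
(145, 280) [106 107 107] [ 30   2 107]
(310, 205) [ 99 100 101] [ 15   5 101]
(193, 235) [177 181 180] [ 38   6 181]
(240, 290) [107 109 112] [ 12  11 112]
```

View pics/crop1.png

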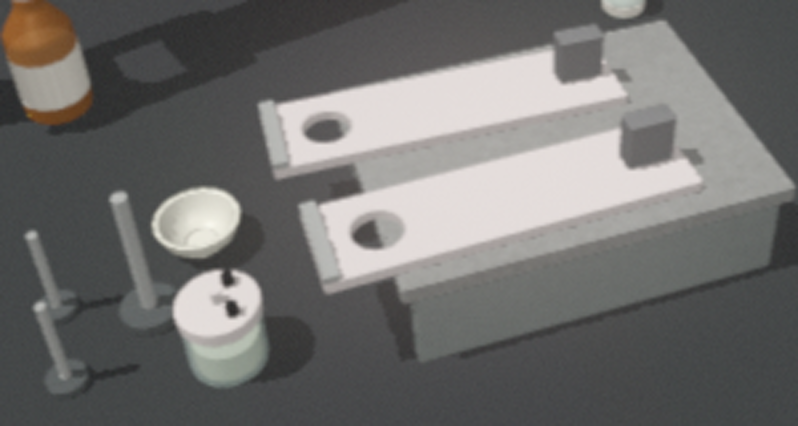

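The crop confirms it. The lidded cell with studs, at crop (220,310), stands before the lower board (far from the robot). The largest post, at crop (135,250), is the gauge. Next I'll measure both.

```bash
cat > meas.py <<'E'
from h import *
def rectw(f,mask,seed,z):
    n,l=cv2.connectedComponents(mask.astype(np.uint8)); k=l[seed[1],seed[0]]; assert k
    c=max(cv2.findContours((l==k).astype(np.uint8),cv2.RETR_EXTERNAL,cv2.CHAIN_APPROX_NONE)[0],key=len)[:,0]
    P=np.array([onz(f,u,v,z)[:2] for u,v in c]); return c,P,cv2.minAreaRect((P*1000).astype(np.float32))
E
python3 - <<'E'
from meas import *
f=load('scene0'); im=f['img'];hsv=cv2.cvtColor(im,cv2.COLOR_BGR2HSV);V=hsv[...,2]
for nm,s in(('far',(280,258)),('near',(270,224))):
    c,P,r=rectw(f,(V>200)&(hsv[...,1]<30),s,.1); print(nm,r,cv2.boxPoints(r).round(1).tolist())
for nm,s in(('fg',(335,236)),('ng',(310,207))):
    m=(V>85)&(V<125)&(hsv[...,1]<25)
    c,P,r=rectw(f,m,s,.145); x,y,w,h=cv2.boundingRect(c); print(nm,x,y,w,h)
# gauge
s=load('side0')
print('top',onz(f,137.1,258.6,.13),'base',onz(f,148.5,300,0))
g=s['img'][235:310,330:415]; cv2.imwrite('pics/crop2.png',cv2.resize(g,None,fx=7,fy=7,interpolation=cv2.INTER_CUBIC))
g=im[190:290,200:370]; cv2.imwrite('pics/crop3.png',cv2.resize(g,None,fx=4.7,fy=4.7,interpolation=cv2.INTER_CUBIC))
print('cell lid',onz(f,92+218/2.66,185+305/2.66,.064))
E
```

```text
far ((650.8717651367188, 59.463356018066406), (80.1282958984375, 285.9661865234375), 3.9826159477233887) [[601.0, 199.3000030517578], [620.7999877929688, -86.0], [700.7999877929688, -80.4000015258789], [680.9000244140625, 204.89999389648438]]
near ((528.8311157226562, 43.04547882080078), (79.65840148925781, 284.9618835449219), 1.1279478073120117) [[486.20001220703125, 184.6999969482422], [491.79998779296875, -100.19999694824219], [571.5, -98.5999984741211], [565.7999877929688, 186.3000030517578]]
fg 326 230 20 18
ng 188 192 204 129
top [ 0.60188272 -0.22472455  0.13      ] base [ 0.59375082 -0.22712555  0.        ]
cell lid [ 0.66702283 -0.16978514  0.064     ]
```

View pics/crop2.png

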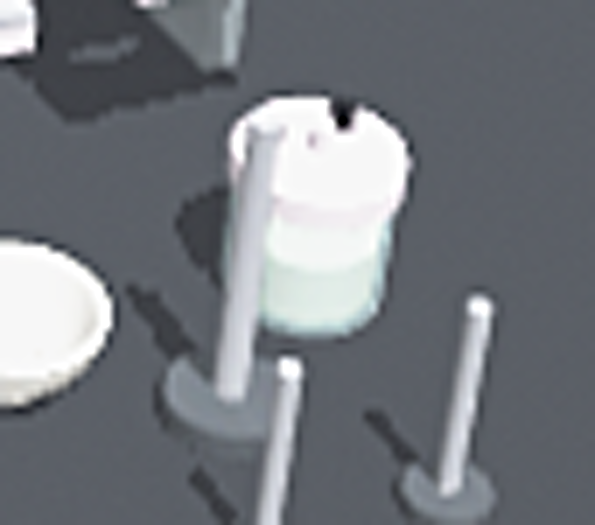

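View pics/crop3.png

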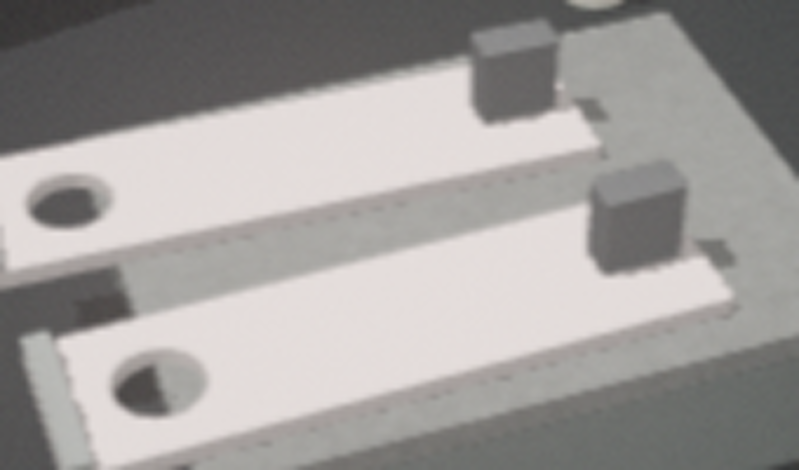

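Crop 2 (side view): the tall post runs from its base at crop (232,395) to its top at (267,130), clear of the cell. Crop 3: the far grip's top face is centred at about crop (638,176), and the rear right board corner is at (733,297). Next are line fits for the yaws, and triangulation of the gauge and grip.

```bash
cat >> meas.py <<'E'
def sides(P,r,tol=5):
    B=cv2.boxPoints(r)/1000; out=[]
    for i in range(4):
        a,b=B[i],B[(i+1)%4]; L=np.linalg.norm(b-a); t=(b-a)/L; n=np.array([-t[1],t[0]]); q=P-a
        s=q@t; k=(abs(q@n)<tol/1000)&(s>.12*L)&(s<.88*L)
        vx,vy,x0,y0=cv2.fitLine((P[k]*1000).astype(np.float32),cv2.DIST_HUBER,0,.01,.01).ravel()
        out.append((int(k.sum()),round(float(np.degrees(np.arctan2(vy,vx))),2),round(float(x0),1),round(float(y0),1)))
    return out
E
python3 - <<'E'
from meas import *
f=load('scene0'); s=load('side0'); im=f['img'];hsv=cv2.cvtColor(im,cv2.COLOR_BGR2HSV);V=hsv[...,2]
for nm,sd in(('far',(280,258)),('near',(270,224))):
    c,P,r=rectw(f,(V>200)&(hsv[...,1]<30),sd,.1); print(nm,sides(P,r))
# riser top via crop1 corners
q=[onz(f,92+a/2.66,185+b/2.66,.09)[:2]*1000 for a,b in((403,292),(795,188),(668,22))]
print('riser',np.round(q,1),[ (np.linalg.norm(d),np.degrees(np.arctan2(d[1],d[0]))) for d in(q[1]-q[0],q[2]-q[1])])
def tri(p,q):
    A=[];b=[]
    for F,(u,v) in((f,p),(s,q)):
        c,d=ray(F,u,v); d/=np.linalg.norm(d); M=np.eye(3)-np.outer(d,d); A.append(M); b.append(M@c)
    return np.linalg.solve(sum(A),sum(b))
print('gtop',tri((137.1,258.6),(330+267/7,235+128/7)), 'gbase side',onz(s,330+232/7,235+398/7,0.0), onz(s,330+267/7,235+128/7,.13))
print('grip',onz(f,335.7,227.4,.145))
C=lambda a,b:(200+a/4.7,190+b/4.7)
print('fronttop',onz(f,*C(22,340),.1),onz(f,*C(65,470),.1),'rear R',onz(f,*C(733,297),.1),'gripcorners',[onz(f,*C(*p),.145)[:2].round(4) for p in((590,184),(655,160),(687,172),(622,196))])
E
```

```text
far [(97, -86.17, 612.7, 54.2), (22, 3.28, 661.9, -81.1), (103, -86.06, 689.7, 60.7), (6, 16.64, 660.7, 201.9)]
near [(88, -88.75, 491.1, 37.4), (18, 0.19, 533.0, -97.5), (96, -88.77, 567.1, 41.0), (7, 6.34, 544.9, 184.4)]
riser [[716.5 -39.8]
 [700.3 275.9]
 [466.4 266.8]] [(np.float64(316.0894551600391), np.float64(92.92994884531568)), (np.float64(234.10541689675418), np.float64(-177.7682905042153))]
gtop [ 0.59922143 -0.22703562  0.125444  ] gbase side [ 0.60545339 -0.22195828  0.        ] [ 0.59609923 -0.23547641  0.13      ]
grip [0.64240997 0.17299274 0.145     ]
fronttop [ 0.61895272 -0.09819132  0.1       ] [ 0.69766786 -0.09237295  0.1       ] rear R [0.68214437 0.20478262 0.1       ] gripcorners [array([0.6416, 0.1512]), array([0.6346, 0.1842]), array([0.6462, 0.1944]), array([0.653 , 0.1615])]
```

Request:
move_arm(
  rows=[
    [0,0,0,0,0,-7,1],
    [0,0,0,0,0,-7,1],
    [0,0,0,0,0,-7,1],
    [0,0,0,0,0,-7,1],
    [0,0,0,0,0,-7,1],
    [0,0,0,0,0,-7,1],
    [0,0,0,0,0,-7,1],
    [0,0,0,0,0,-7,1],
    [0,0,0,0,0,-7,1],
    [0,0,0,0,0,-4.5,1],
    [0,0,0,0,0,0,1],
    [0,0,0,0,0,0,1],
  ],
)

```text
time: 1.1
tool_pos: [0.2778, -0.5595, 0.2497]
tool_rot: [-0.0, 0.683, 0.73, 0.0]
contact_force: [0.5, -0.4, 0.4]
gripper_width: 0.998
grasp_force: 0.0
```

Request:
move_arm(
  rows=[
    [3.5,2.05,0,0,0,0,1],
    [3.5,2.05,0,0,0,0,1],
    [3.5,2.05,0,0,0,0,1],
    [3.5,2.05,0,0,0,0,1],
    [3.5,2.05,0,0,0,0,1],
    [3.5,2.05,0,0,0,0,1],
    [3.5,2.05,0,0,0,0,1],
    [3.5,2.05,0,0,0,0,1],
    [3.5,2.05,0,0,0,0,1],
    [3.5,2.05,0,0,0,0,1],
    [3.5,2.05,0,0,0,0,1],
    [3.5,2.05,0,0,0,0,1],
    [3.5,2.05,0,0,0,0,1],
    [3.5,2.05,0,0,0,0,1],
    [3.5,2.05,0,0,0,0,1],
    [3.5,2.05,0,0,0,0,1],
    [3.5,2.05,0,0,0,0,1],
    [3.5,2.05,0,0,0,0,1],
    [3.5,2.05,0,0,0,0,1],
    [0,0,0,0,0,0,1],
  ],
)

```text
time: 2.77
tool_pos: [0.6226, 0.1359, 0.2494]
tool_rot: [-0.001, 0.681, 0.732, 0.001]
contact_force: [-0.5, -0.9, -0.2]
gripper_width: 0.997
grasp_force: 0.0
```

```bash
python3 - <<'E'
from h import *
w=grab('wrist','wrist1'); s=grab('side','side1'); print(manip.state()['tool_pos'],manip.state()['tool_rot'])
a=w['img']; b=cv2.resize(s['img'][150:320,160:440],None,fx=2,fy=2,interpolation=cv2.INTER_CUBIC)
c=np.zeros((420,1120,3),np.uint8); c[:,:560]=a; c[:340,560:]=b; cv2.imwrite('pics/c4.png',cv2.resize(a,None,fx=1.42,fy=1.42)); cv2.imwrite('pics/c5.png',cv2.resize(s['img'][150:330,200:440],None,fx=3.3,fy=3.3,interpolation=cv2.INTER_CUBIC))
print(w['mtx'])
E
```

```text
[0.62128513 0.13153474 0.24954005] [-3.29839391e-04  6.82233078e-01  7.31134412e-01 -6.24039484e-04]
[[325.1922621    0.         280.26567653]
 [  0.         325.1922621  217.57474028]
 [  0.           0.           1.        ]]
```

View pics/c4.png

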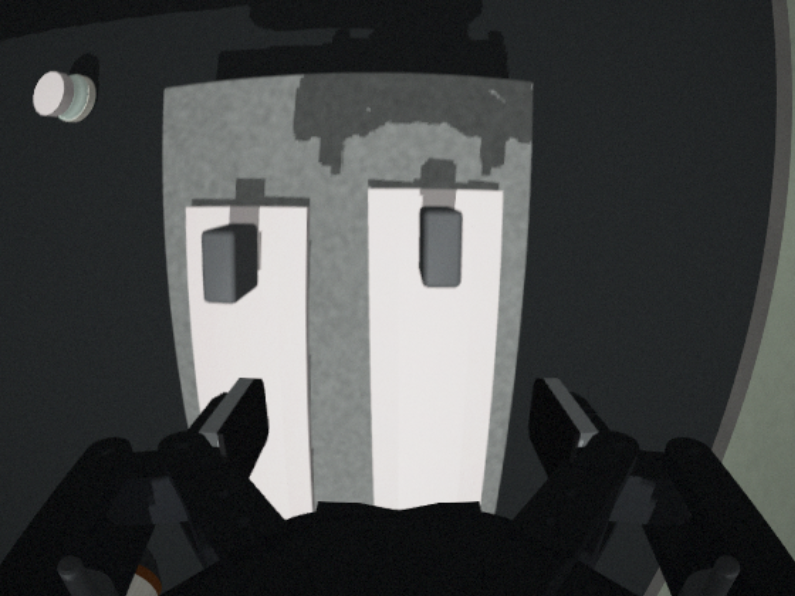

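View pics/c5.png

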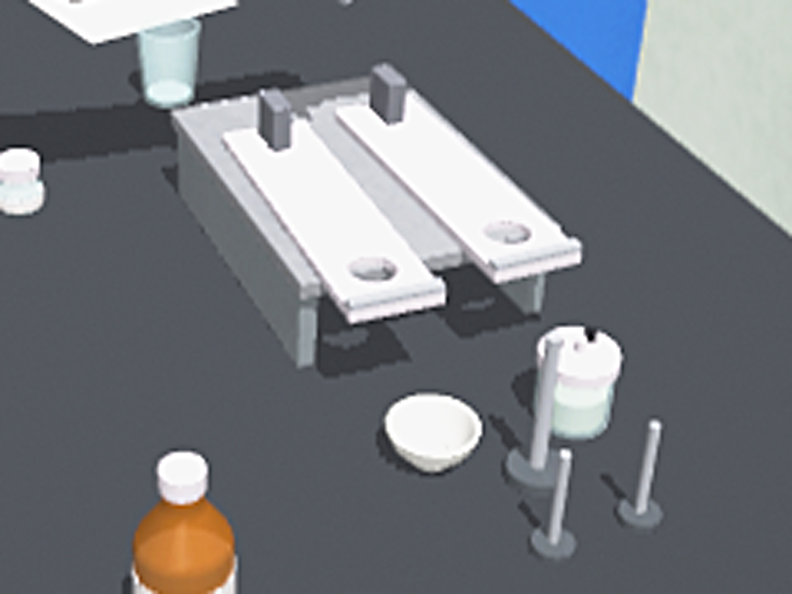

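The wrist view shows the far grip's top at (443,247) and the rear corners of its board at (369,187) and (503,190), at display scale 1.42. The side view shows the whole far board, with its front corners at (491,272) and (580,242), the cell lid at (579,354), and the gauge post from (538,465) to (553,342).

```bash
cat >> h.py <<'E'
def wz(f,u,v,z):
    m=f['mtx']; p=np.array([(u-m[0,2])/m[0,0],(v-m[1,2])/m[1,1]]); r=np.hypot(*p)
    d=f['R'].T@np.array([*(p/r*np.sin(r)),np.cos(r)]); c=-f['R'].T@f['t']; return c+d*(z-c[2])/d[2]
E
python3 - <<'E'
from h import *
w=load('wrist1'); s=load('side1'); f=load('scene0'); k=1.42
W=lambda u,v,z:(wz(w,u/k,v/k,z)[:2]*1000).round(1)
S=lambda u,v,z:(onz(s,200+u/3.3,150+v/3.3,z)[:2]*1000).round(1)
ang=lambda a,b:round(float(np.degrees(np.arctan2(*(b-a)[::-1]))),2)
print('grip',W(443,247,.145),[W(*p,.145) for p in((425,209),(462,209),(424,285),(462,285))])
rl,rr=W(369,187,.1),W(503,190,.1); e=W(373,500,.1); print('far rear',rl,rr,ang(rl,rr),'left edge',ang(e,rl))
q=[W(164,88,.09),W(532,83,.09)]; print('riser rear',q,ang(*q), 'right edge',W(497,500,.09),ang(W(497,500,.09),q[1]))
print('side: front',S(491,270,.1),S(579,241,.1),'port',S(507,232,.1),'lid',S(579,355,.064),'gtop',S(553,342,.13),'gbase',S(538,466,0),'rear R? grip',S(388,72,.145))
# refined scene lid
hsv=cv2.cvtColor(f['img'],cv2.COLOR_BGR2HSV)
for n,F,sd in(('scene',f,(165,300)),('side',s,(378,256))):
    V=cv2.cvtColor(F['img'],cv2.COLOR_BGR2HSV)[...,2]; m=(V>(205 if n=='scene' else 225)).astype(np.uint8); l=cv2.connectedComponentsWithStats(m); i=l[1][sd[1],sd[0]]; print(n,l[2][i],l[3][i])
E
```

```text
grip [641.7 173.1] [array([631.2, 191.2]), array([649.5, 192.8]), array([633.9, 153. ]), array([653.2, 154.4])]
far rear [600.3 199.7] [679.6 204.8] 3.68 left edge 93.73
riser rear [array([458.1, 263.9]), array([695.2, 275.4])] 2.78 right edge [711.3 -24.9] 93.07
side: front [616.9 -99.4] [705.  -82.9] port [655.1 -52.1] lid [ 655.8 -179.1] gtop [ 594.2 -236.3] gbase [ 606.3 -219.7] rear R? grip [640.9 170.2]
scene [158 287  31  24 461] [171.76355748 299.4967462 ]
side [366 249  22  32 416] [376.81009615 262.41346154]
```

Request:
move_arm(
  rows=[
    [2,1.15,0,0,0,0.2,1],
    [2,1.18,0,0,0,0,1],
    [0,0,2.5,0,0,0,1],
    [0,0,3,0,0,0,1],
    [0,0,2.5,0,0,0,1],
    [0,0,1.5,0,0,0,1],
    [0,0,1.2,0,0,0,1],
    [0,0,1,0,0,0,1],
    [0,0,0.7,0,0,0,1],
    [0,0,0,0,0,0,1],
    [0,0,0,0,0,0,1],
    [0,0,0,0,0,0,1],
  ],
)

```text
time: 3.87
tool_pos: [0.6428, 0.1717, 0.1279]
tool_rot: [0.001, 0.684, 0.73, 0.001]
contact_force: [-0.5, 0.0, -0.1]
gripper_width: 1.0
grasp_force: 0.0
```

Request:
move_arm(
  rows=[
    [0,0,0,0,0,0,0],
    [0,0,0,0,0,0,-0.2],
    [0,0,0,0,0,0,-0.3],
    [0,0,0,0,0,0,-0.4],
    [0,0,0,0,0,0,-0.5],
    [0,0,0,0,0,0,-0.6],
    [0,0,0,0,0,0,-0.8],
    [0,0,0,0,0,0,-1],
    [0,0,0,0,0,0,-1],
    [0,0,0,0,0,0,-1],
    [0,0,0,0,0,0,-1],
    [0,0,0,0,0,0,-1],
  ],
)

```text
time: 4.87
tool_pos: [0.6421, 0.1717, 0.1266]
tool_rot: [0.0, 0.684, 0.73, 0.0]
contact_force: [1.0, 1.4, 0.5]
gripper_width: 0.224
grasp_force: 59.1
```

Request:
move_arm(
  rows=[
    [-0.3,0,0,0,0,0,-1],
    [-0.5,0,0,0,0,0,-1],
    [-0.6,0,0,0,0,0,-1],
    [-0.6,0,0,0,0,0,-1],
    [-0.6,0,0,0,0,0,-1],
    [-0.6,0,0,0,0,0,-1],
    [-0.6,0,0,0,0,0,-1],
    [-0.6,0,0,0,0,0,-1],
    [-0.6,0,0,0,0,0,-1],
  ],
)

```text
time: 5.62
tool_pos: [0.6452, 0.1211, 0.1265]
tool_rot: [-0.0, 0.684, 0.73, 0.0]
contact_force: [-0.1, 3.1, 3.8]
gripper_width: 0.228
grasp_force: 59.2
```

Request:
move_arm(
  rows=[
    [-0.6,0,0,0,0,0,-1],
    [-0.6,0,0,0,0,0,-1],
    [-0.6,0,0,0,0,0,-1],
    [-0.6,0,0,0,0,0,-1],
    [-0.6,0,0,0,0,0,-1],
    [-0.6,0,0,0,0,0,-1],
    [-0.6,0,0,0,0,0,-1],
    [-0.6,0,0,0,0,0,-1],
    [-0.6,0,0,0,0,0,-1],
    [-0.6,0,0,0,0,0,-1],
    [-0.6,0,0,0,0,0,-1],
    [-0.4,0,0,0,0,0,-1],
    [-0.2,0,0,0,0,0,-1],
    [0,0,0,0,0,0,-1],
    [0,0,0,0,0,0,-1],
    [0,0,0,0,0,0,-1],
  ],
)

```text
time: 6.95
tool_pos: [0.6499, 0.0489, 0.1266]
tool_rot: [0.001, 0.684, 0.729, -0.0]
contact_force: [-0.7, 1.7, 5.6]
gripper_width: 0.222
grasp_force: 59.4
```

```bash
python3 - <<'E'
from h import *
f=grab('scene','scene2'); s=grab('side','side2'); st=manip.state(); print(st['time'],st['tool_pos'],st['tool_rot'],st['contact_force'],st['grasp_force'])
a=cv2.resize(f['img'][235:345,100:260],None,fx=4.9,fy=4.9,interpolation=cv2.INTER_CUBIC); cv2.imwrite('pics/c6.png',a)
cv2.imwrite('pics/c7.png',cv2.resize(s['img'][170:320,260:420],None,fx=4.0,fy=4.0,interpolation=cv2.INTER_CUBIC))
E
```

```text
7.05 [0.6498977  0.04886641 0.12657945] [ 5.02088530e-04  6.84032496e-01  7.29451305e-01 -2.94398733e-04] [-0.62316364  2.09915877  4.6287117 ] 59.404428005218506
```

View pics/c6.png

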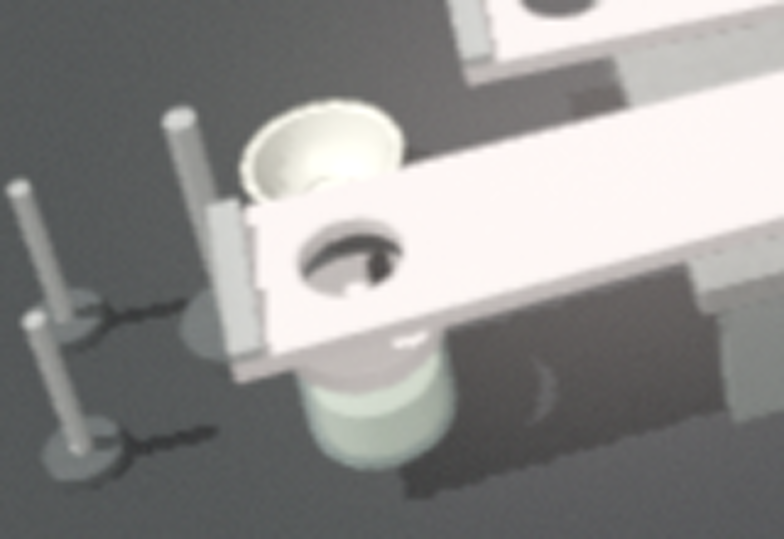

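View pics/c7.png

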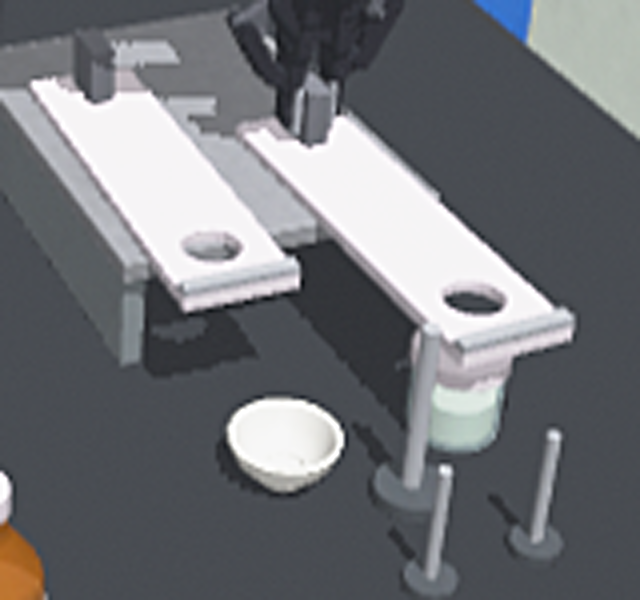

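Scene crop c6: the front edge runs from (208,204) to (228,355), the post top is at (180,118), and the lid and stud show in the port. Side crop c7: the front edge runs from (460,347) to (573,312), and the post top is at (431,328). The board is level and a few mm are left.

```bash
python3 - <<'E'
from meas import *
f=load('scene2'); s=load('side2')
A=lambda u,v,z:onz(f,100+u/4.9,235+v/4.9,z)[:2]*1000
B=lambda u,v,z:onz(s,260+u/4,170+v/4,z)[:2]*1000
th=np.radians(2.9); d=np.array([np.sin(th),-np.cos(th)])
for n,a,b,g,b0 in(('scene',A(207,204,.1),A(229,355,.1),A(180,118,.13),A(224,325,.007)),('side',B(460,347,.1),B(574,312,.1),B(431,328,.13),B(413,487,.007))):
    m=(a+b)/2; print(n,a.round(1),b.round(1),'mid',m.round(1),'gauge',g.round(1),b0.round(1),'remain',((g-m)@d).round(1),((b0-m)@d).round(1))
hsv=cv2.cvtColor(f['img'],cv2.COLOR_BGR2HSV)
c,P,r=rectw(f,(hsv[...,2]>200)&(hsv[...,1]<30),(280-30,258+8),.1); print(r); print(sides(P,r))
print('port',A(352,258,.1),'ported front by kin',np.array([659.6,-96.3])+[7.8,-122.8])
E
```

```text
scene [ 623.2 -221.6] [ 704.3 -216.6] mid [ 663.7 -219.1] gauge [ 603.1 -225.5] [ 602.3 -232. ] remain 3.3 9.7
side [ 628.2 -217.5] [ 714.  -207.5] mid [ 671.1 -212.5] gauge [ 597.7 -230.7] [ 601.3 -228.7] remain 14.4 12.6
((636.2587890625, -76.55227661132812), (130.83277893066406, 287.6223449707031), 3.2094295024871826)
[(14, -90.0, 578.7, -175.1), (29, 3.65, 658.8, -218.2), (112, -86.25, 699.8, -74.8), (4, 43.89, 674.4, 68.0)]
port [ 668.89550504 -168.31586548] ported front by kin [ 667.4 -219.1]
```

```bash
python3 - <<'E'
from h import *
s=load('side2'); f=load('scene2')
F=np.array([667.,-219.1]);t=np.radians(3.7);x=np.array([np.cos(t),np.sin(t)])*40
Q=lambda p,z:((proj(s,[*(np.array(p)/1000),z])-[260,170])*4).round(0)
C=lambda p,z:((proj(f,[*(np.array(p)/1000),z])-[100,235])*4.9).round(0)
for z in(.1,.09): print('side front',z,Q(F-x,z),Q(F+x,z),'scene',C(F-x,z),C(F+x,z))
for z in(.13,.1,.007): print('gauge',z,Q([602,-226],z),C([602,-226],z), 'foot edge',Q([602,-250],.0))
print('+5mm out',Q(F-x+[0,-5],.1))
g=cv2.cvtColor(s['img'],cv2.COLOR_BGR2GRAY).astype(int); print(g[245:265,372:410:1])
E
```

```text
side front 0.1 [462. 351.] [572. 322.] scene [207. 211.] [230. 360.]
side front 0.09 [460. 365.] [570. 335.] scene [212. 228.] [235. 378.]
gauge 0.13 [434. 322.] [179. 116.] foot edge [429. 518.]
gauge 0.1 [428. 363.] [194. 170.] foot edge [429. 518.]
gauge 0.007 [412. 484.] [238. 321.] foot edge [429. 518.]
+5mm out [466. 356.]
[[ 51  66  71  74  74  75  74  74  72  69  67  86 113 131 186 252 246 245
  245 244 245 246 249 255 241 123  55  64  69  72  72  75  75  76  75  76
   76  75]
 [119  48  61  66  70  72  73  73  72  72  70  63  61 108 218 252 246 245
  245 245 245 245 246 249 255 242 123  81 110  84  67  74  75  76  75  75
   75  77]
 [242 219 126  85  52  57  60  60  61  62  57  51  69 181 252 248 245 245
  245 245 245 246 247 246 248 254 200 177 196 174  76  66  73  75  75  76
   76  76]
 [252 255 242 232 179 177 132 135 135 134 141 191 233 250 251 246 245 246
  246 247 244 244 239 233 229 230 219 225 228 227 171 108  68  74  75  76
   76  75]
 [246 247 251 254 250 253 242 244 244 243 244 253 255 250 248 247 244 244
  239 239 228 226 212 211 213 214 218 219 219 212 215 141  
[... 1711 characters left out ...]
  75  75  76  75  76  77  76  75  76  75  76  76  75
   75  75]
 [185 184 174 184 215 203 202 190 190 179 180 181 182 183 182 142  62  73
   75  76  74  75  75  76  76  77  76  75  77  75  76  76  77  77  76  76
   76  77]
 [182 183 186 191 193 179 180 181 181 183 184 183 184 168 163 130  66  74
   75  76  75  76  76  76  77  76  74  76  76  75  76  76  76  76  75  76
   76  76]
 [169 169 174 177 180 180 181 181 179 170 169 164 166 150 153 114  69  75
   77  75  76  76  76  77  75  77  77  76  76  76  77  76  77  76  76  76
   75  75]
 [157 156 158 163 167 166 166 165 162 156 190 186 185 182 140  77  72  75
   76  76  76  75  75  75  75  78  75  76  76  76  75  76  76  76  77  76
   76  77]]
```

The steel strip stands about 3 mm proud of the board. Allowing for that, the scene view and the kinematics agree that about 4 mm remain; the side view sees this direction mostly in depth, so it counts for less. I'll move the last 4 mm.

Request:
move_arm(
  rows=[
    [-0.2,0,0,0,0,0,-1],
    [-0.2,0,0,0,0,0,-1],
    [0,0,0,0,0,0,-1],
    [0,0,0,0,0,0,-1],
    [0,0,0,0,0,0,-1],
    [0,0,0,0,0,0,-1],
    [0,0,0,0,0,0,-1],
    [0,0,0,0,0,0,-1],
  ],
)

```text
time: 7.72
tool_pos: [0.6501, 0.0453, 0.1266]
tool_rot: [0.0, 0.684, 0.73, -0.0]
contact_force: [-0.3, 2.4, 5.0]
gripper_width: 0.227
grasp_force: 59.5
```

```bash
python3 - <<'E'
from h import *
f=grab('scene','scene3'); st=manip.state(); print(st['tool_pos'],st['tool_rot'],st['contact_force'],st['grasp_force'])
cv2.imwrite('pics/c8.png',cv2.resize(f['img'][180:345,90:390],None,fx=2.66,fy=2.66,interpolation=cv2.INTER_CUBIC))
E
```

```text
[0.65009856 0.04526763 0.12653306] [ 2.61411632e-04  6.83936350e-01  7.29541627e-01 -1.24035550e-04] [0.36725324 3.15989147 4.0715008 ] 59.497472047805786
```

View pics/c8.png

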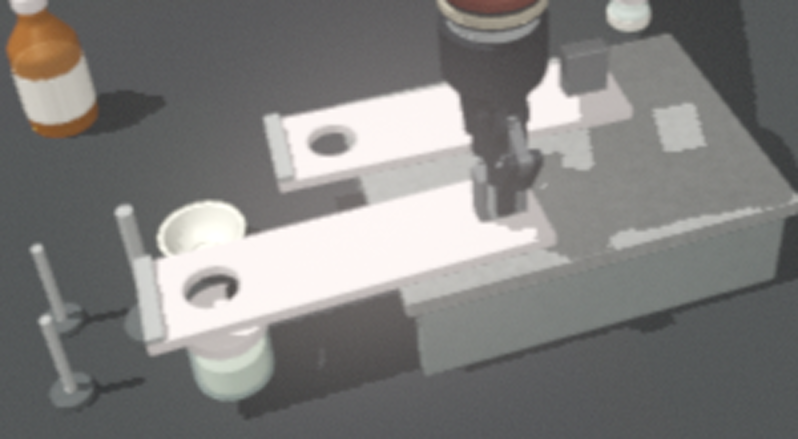

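The final crop shows the front edge in line with the post (top at crop (124,210), strip at about (145,300)), the port over the cell lid, and the other board and objects not visibly moved. I'm handing it in.

```bash
python3 -c "
from plant import manip
print(manip.job_done())"
```

```text
the job is handed in; nothing more can be done
None
```

I slid the far board, the one behind the lidded cell, straight out until its front edge was level with the gauge post (about 1 mm by my measurements), with its port over the cell, and handed the job in at about 8 s with the gripper still holding the board level.

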